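Refit the filter drawer of a bench fume extractor

ROBOT

A 6-joint arm with a two-finger parallel gripper is mounted at the origin on the work surface. World frame = base frame: x ahead of the robot, y to its left, z up, the work surface at z = 0. Lengths are in m, angles in rad, forces in N, time in s.
With the tool pointing down it reaches from about 0.375 to 0.9 m from the base axis. Payload 3.1 kg.
Tool frame: the origin (TCP) lies between the finger pads; the fingertips stand 17 mm ahead of it and the grasp point (between the pads) lies 2 mm behind it (robot.nose_length is the distance from the TCP to the fingertips, in m); z points along the fingers, y is the line along which they close (so a half turn about z gives the same grasp; the last joint's range is limited). The gripper opens to 87 mm and grips with 3 to 60 N. Pads are 19 mm wide; open, the fingers measure 117 mm over their backs; the gripper's body (75 mm by 190 mm) begins 51 mm behind the grasp point.
Start: joints at [-1.506, 0.527, 1.433, -0, 1.181, -0.178], TCP at [0.151, -0.606, 0.24] pointing down, gripper open.
Joint ranges: [-3.08, 3.08], [-0.75, 2.2], [0.22, 2.44], [-1.43, 4.57], [0, 2.65], [-2.85, 2.85]. Speed limits (rad/s): [2.79, 2.79, 3.14, 3.14, 3.14, 3.14].

INTERFACE

Orientations are given as a unit quaternion [x, y, z, w].
In Python, from rig import robot, cams gives the robot as it stands.
- The arm moves only by the shell command python3 -m pendant 'ROWS' [FORCE]. ROWS is JSON, a list of rows, each an object with "jaw": the opening, from 0 (shut) to 1 (fully open); "linear": the shift along the tool's x, y, z in cm, a list of three; "twist": the turn about the tool's z in degrees. A call has 1 to 12 rows; each row shifts and turns the commanded pose from where the row before left it, along the tool's axes as they then stand; what a row does not reach is not made up. A row lasts 1/12 s, in which the tool goes at most 41.7 mm and 7.16 degrees, less where a joint would pass 70% of its speed; a pose out of reach is approached as far as the arm can. A call is refused whole if a number of a shift passes 4.17 or a number of a turn 7.16, either way. A call with a gripper value outside its range is refused whole. The fingers move at their own pace and stop on an object; FORCE is the grip in N (left out, the last holds). Time passes only in rows, so rows that do not move let the fingers close. It gives the time, the measured TCP pose, the force, the opening and the grip force at its end, in the units of the state.
- robot.get_obs(): the state, without advancing time (a new reading comes with each control period).
- cams.camera(name): name is "scene" or "top"; returns a dict with "color" (400x640x3 uint8, blue, green, red), "depth" (400x640 float32, m along the optical axis (not along the pixel's ray), 0 where there is no reading), "fov_y" (degrees; the focal length in pixels is half the picture's height over the tangent of half this angle, whatever the lens; pixels are square), "cx", "cy" (the principal point, pixels), "view" (4x4, takes a point from world to camera coordinates). Camera axes: x right, y down, z forward; pixel columns grow to the right and rows downward; lengths in m; the calibration is good to about 2 mm. A picture is of the moment at which its call begins.
- robot.hand_in(): hands the job in; it is judged then, once.
The state is a dict: "time": time; "q": joint angles; "joint_velocities": joint speeds; "joint_torque": joint torques, N m; "position": TCP position; "tool_rot": TCP orientation; "ft_force": force on the tool from outside, world axes, zero at the start; "moment": the same for the moment, N m; "grip_width": finger opening in m; "grip_force": force on a finger pad.
Only numpy, scipy, OpenCV 4.12 (cv2) and the standard library are available. Lean on these libraries where they do the work, as an engineer would, in place of code of your own. Each camera call takes 0.05 s, during which the arm holds its last target. There are 200 camera calls.

TASK

The new filter panels lie crookedly stacked in the pulled-out drawer of the fume extractor. Tap the stack sideways until all three panels are flush against the tray's side wall, then push the drawer in against its rubber seal and turn the red cam lock half a turn clockwise, as far as it goes, so that its hook catches the bolt on the drawer and draws the drawer tight. Leave the other things on the bench where they are.

Things in the scene. Friction and masses are not known exactly. Their poses are not given: they have to be found in the camera images.
- extractor: Fixed off-white bench fume extractor, 210 wide, 300 long: low filter section (deck 110 high, 170 long) in front, fan tower 250 high behind. Origin on the bench under the middle of its front face; x points from the front face back into the machine, y across it towards the open side of the drawer's tray, z up. The drawer slides out of the front face along -x.
- drawer (a joint): Filter drawer, m out of tight. 0 = tight (seal squeezed), 0.006 = front plate just touches the soft seal, about 0.135 at the start. Slides with 3 N of friction and stays where left; the seal pushes back with up to 17 N at 0, so a drawer pushed in and let go springs back to about 0.006 until the cam holds it. The hook can catch the bolt with the drawer at 0.009 or less.
- tray (a point): Moves with the drawer: middle of the top face of the tray floor, 20 above the bench; axes as the extractor's. Floor from y -70 to +62. Front plate (180 wide, 12 thick, 6 to 106 above the bench): inner face at x -57. Back wall 30 high at x +57. The +y side is open: tap the panels from there towards -y. The housing's mouth admits panels only up to y +69.
- drawer_handle (a point): Middle of the black bar handle (10 thick, 100 long along y) that stands 35 out from the drawer's front plate, 64 above the bench; push here along the extractor's +x. Axes as the extractor's.
- bolt (a point): The upright steel draw bolt (8 diameter, 18 high, 12 wide head) on the middle of the drawer's top edge, its top 130 above the bench.
- cam (a joint): Cam lock on the deck, rad. 0 = open, 3.14 = locked (end stop), 0 to 0.4 at the start; grows clockwise seen from above. Its steel hook, a spiral arm around the disc, meets the bolt from about 0.9 on, draws it in until about 2.9, then holds it. It stays where it is left; turning takes up to about 0.3 N m.
- wing (a point): Middle of the top edge of the cam's red wing, on the cam's vertical axis, 154 above the bench, 22 behind the front face. The wing is 46 long (this frame's x), 10 thick (y), 28 high; the disc (45 wide) and hook below it end 123 above the bench. The frame turns with the cam: at joint 0 its x is the extractor's x. A white line on top marks the +x half.
- panel_bottom: Lowest filter panel, black frame: 110 (x) x 130 (y) x 12, 90 g. Origin at the middle of its underside, axes as the tray's. Flush with the side wall, it has its origin at y = -1 in the tray frame.
- panel_middle: Middle filter panel, white frame, same size and origin; rests on the lowest.
- panel_top: Top filter panel, blue frame with white pleats, same size and origin; its top is 56 above the bench.
- solder_reel: Bystander: orange solder reel standing on its flange, 60 diameter, 42 high; origin at the middle of its underside.
- screwdriver: Bystander: screwdriver with a red handle (26 thick) lying on the bench; origin under the middle of its length, x along it towards the tip.
- mug: Bystander: blue mug, 76 wide, 90 high, standing; origin at the middle of its underside.
- tray_wall (a point): Moves with the drawer: top middle of the inner face of the tray's only side wall, at y -66 in the tray frame; the wall is 32 high above the tray floor and runs along x.

How it is judged:
On the way, in this order (a step that is already met when the one before it is completed fails the run):
1. with the drawer still out, all three panels lie flush against the tray's side wall (each within 2.5 mm) (value of joint drawer above 0.08 m and y of each of panel_bottom, panel_middle, panel_top in the frame of tray below 0.0015 m and z of panel_bottom in the frame of tray below 0.004 m and z of panel_middle in the frame of tray below 0.016 m and z of panel_top in the frame of tray below 0.028 m), for 0.2 s.
2. the drawer is pushed in against its seal, within 9 mm of tight (value of joint drawer below 0.009 m), for 0.1 s.
At the end, for the whole second after the job is handed in: The cam is turned to its stop (joint cam above 2.95 rad), the drawer is drawn tight (joint drawer below 2 mm), and the three panels lie stacked flat in the tray, each within 3 mm of the side wall (value of joint cam above 2.95 rad and value of joint drawer below 0.002 m and y of each of panel_bottom, panel_middle, panel_top in the frame of tray below 0.002 m and z of panel_bottom in the frame of tray below 0.004 m and z of panel_middle in the frame of tray below 0.016 m and z of panel_top in the frame of tray below 0.028 m); the robot touches nothing.
It fails at once if a bystander is moved by more than 30 mm or tipped (distance of any of solder_reel, screwdriver, mug from where it was at the start of the episode above 0.03 m or angle between any of mug, solder_reel's own z axis and vertical above 0.5 rad).
It also fails if it takes over 61 s, if anything falls off the work surface, if the arm or the gripper's body presses on something with over 40 N, if the wrist force passes 120 N, or if a joint passes its speed limit or range.

## Working session

There is one attempt and no reset: what is moved stays moved. The work goes in short steps, Python scripts to look and compute and a shell command to move; the robot and the scene stay as the last step left them, time stands still between calls to the robot, and variables do not carry over. Pictures are saved under pics/ and viewed, at most 10 in all, crops included, and the job is handed in when it is done.

```bash
ls; mkdir -p pics; cat > h.py <<'E'
import numpy as np, cv2, pickle
from rig import robot, cams
def snap(n,f):
    c=cams.camera(n); cv2.imwrite('pics/'+f+'.png',c['color']); pickle.dump(c,open(f+'.pkl','wb')); return c
def P(c,u,v,z=None):
    c=pickle.load(open(c+'.pkl','rb')) if isinstance(c,str) else c
    h=c['color'].shape[0]; f=h/2/np.tan(np.radians(c['fov_y'])/2)
    T=np.linalg.inv(c['view']); d=T[:3,:3]@np.array([(u-c['cx'])/f,(v-c['cy'])/f,1]); o=T[:3,3]
    if z is not None: return o+d*(z-o[2])/d[2]
    return o+d*np.median([k for k in c['depth'][v-1:v+2,u-1:u+2].ravel() if k>0] or [0])
E
python3 - <<'E'
from h import *
for n in('scene','top'):
    c=snap(n,n+'0'); print(n,c['fov_y'],np.linalg.inv(c['view'])[:3,3])
    cv2.imwrite('pics/%s0b.png'%n,cv2.resize(c['color'],(800,500)))
print(robot.get_obs())
E
```

```text
pics
scene 47.74839513782587 [1.07161151 0.10193021 0.9073231 ]
top 53.07054930263769 [0.3621024  0.14693387 1.1576311 ]
{'time': 0.1, 'q': array([-1.50547422e+00,  5.28385518e-01,  1.43377767e+00,  3.50547848e-06,
        1.18141256e+00, -1.78517114e-01]), 'joint_velocities': array([ 0.00111181, -0.00158521, -0.00146614, -0.00120712,  0.0013855 ,
        0.00091245]), 'joint_torque': array([-4.40350595e-04, -4.40984881e+01, -1.77150553e+01,  6.35050214e-02,
        5.34176943e-02, -5.20238461e-05]), 'position': array([ 0.15087096, -0.60586532,  0.23866078]), 'tool_rot': array([ 9.92576599e-01,  1.21617071e-01,  5.77073917e-05, -9.89867375e-04]), 'ft_force': array([ 0.33961195,  0.03244012, -0.32580968]), 'moment': array([ 0.00446043,  0.03767916, -0.01109096]), 'grip_force': 0.0, 'grip_width': 0.0867303209880988}
```

View pics/top0.png

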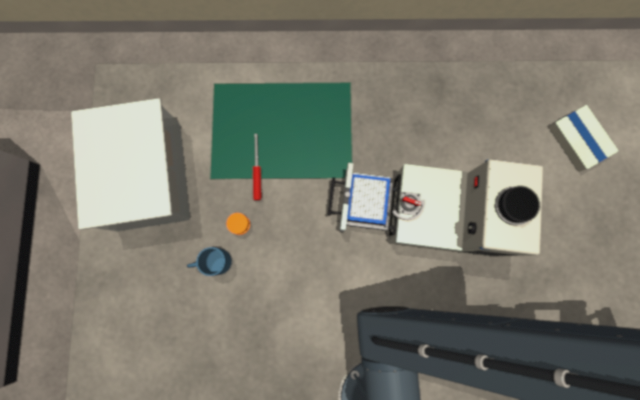

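View pics/scene0.png

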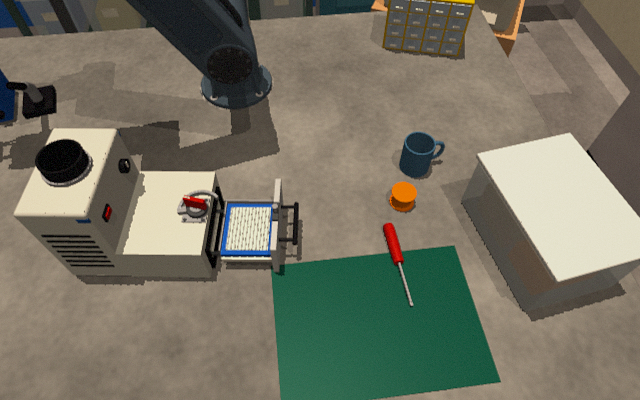

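```bash
python3 - <<'E'
import cv2
a=cv2.imread('pics/top0.png')[150:260,320:480]; b=cv2.imread('pics/scene0.png')[165:285,170:310]
cv2.imwrite('pics/ta.png',cv2.resize(a,(800,550),interpolation=2)); cv2.imwrite('pics/sb.png',cv2.resize(b,(700,600),interpolation=2))
E
```

```text
(no output)
```

View pics/ta.png

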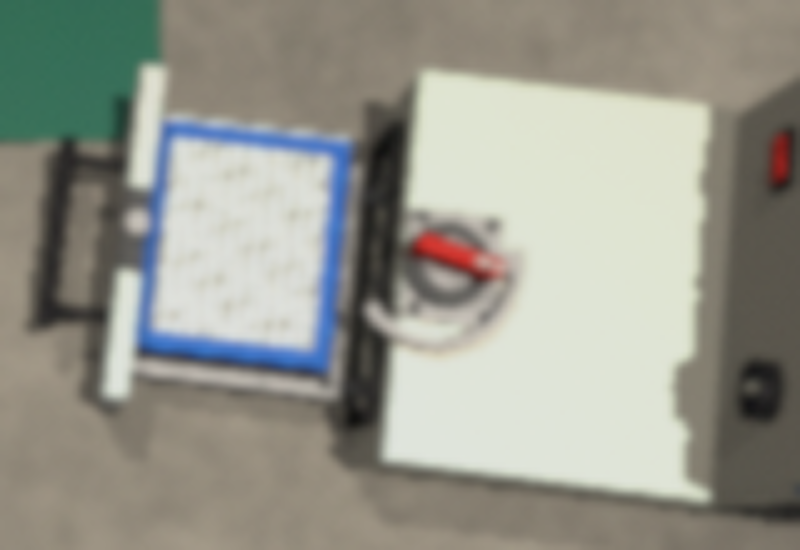

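View pics/sb.png

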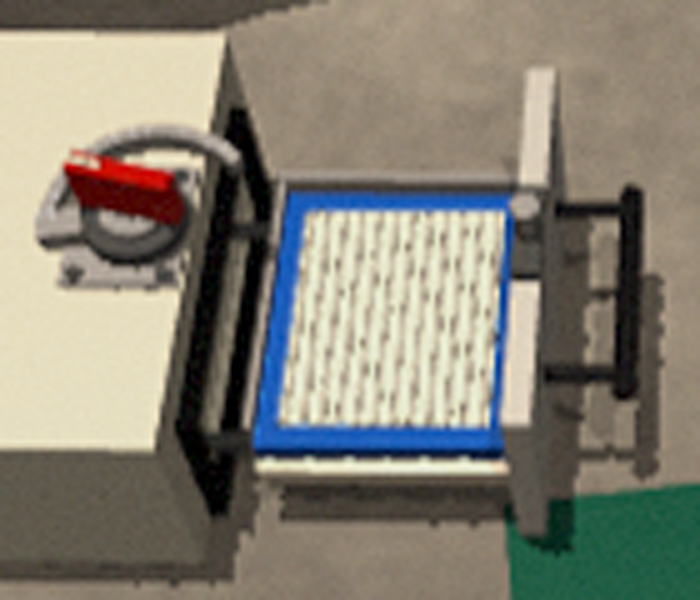

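```bash
python3 - <<'E'
from h import *
t=lambda u,v,z:P('top0',320+u/5,150+v/5,z)
s=lambda u,v,z:P('scene0',170+u/5,165+v/5,z)
A=t(424,70,.11);B=t(385,462,.11)
print('deck front',A,B,np.linalg.norm(A-B))
for ang in [np.arctan2(*(A-B)[[1,0]]), np.arctan2(*(t(150,64,.106)-t(115,402,.106))[[1,0]]),np.arctan2(*(t(707,104,.11)-t(424,70,.11))[[1,0]])+np.pi/2]: print('yaw of ey',np.degrees(ang))
b=t(137,220,.13);w=t(460,257,.154);wh=np.linalg.norm
print('wing',w,'bolt',b,s(525,207,.13), 'scene wing',s(127,185,.154))
a=np.arctan2(*(w-b)[[1,0]]); print('x axis from bolt->wing deg',np.degrees(a))
A2=s(158,447,.11);B2=s(225,33,.11);print('scene deck',A2,B2,wh(A2-B2),np.degrees(np.arctan2(*(A2-B2)[[1,0]])))
th=np.radians(-6) 
def ext(p,o,ey):
    ex=np.array([ey[1],-ey[0]]); d=p[:2]-o; return np.round([d@ex,d@ey],4)
o=((A+B+A2+B2)/4)[:2]; ey=(A-B+A2-B2)[:2]; ey/=wh(ey); print('o',o,'ey',ey,np.degrees(np.arctan2(ey[1],ey[0])))
for n,p in dict(wing=w,wing2=s(127,185,.154),bolt=b,bolt2=s(525,207,.13),h1=t(68,145,.069),h2=t(42,325,.069),hs1=s(632,193,.069),hs2=s(623,388,.069),plate1=t(142,64,.106),plate2=t(105,402,.106),whitemark=t(500,265,.154),red=t(420,243,.154)).items(): print(n,ext(p,o,ey))
for q in [t(165,122,.056),t(357,142,.056),t(328,372,.056),t(138,345,.056),s(255,450,.056),s(500,452,.056),s(514,205,.056),s(290,195,.056)]: print('panel',ext(q,o,ey))
for q in [s(253,470,.044),s(508,470,.044)]: print('mid',ext(q,o,ey))
for n,q in dict(reel=t(-414,370,.042),mug=t(-540,560,.09)).items(): print(n,q)
E
```

```text
deck front [ 0.62315851 -0.07466607  0.11      ] [ 0.4136223 -0.0459046  0.11     ] 0.21150093328807368
yaw of ey -7.815722587425799
yaw of ey -6.787565378066704
yaw of ey -7.468103593068119
wing [ 0.51462892 -0.07970989  0.154     ] bolt [0.5390036  0.08233919 0.13      ] [0.53980763 0.08447113 0.13      ] scene wing [ 0.52573034 -0.07406103  0.154     ]
x axis from bolt->wing deg -98.5540429825473
scene deck [ 0.6229959  -0.06872364  0.11      ] [ 0.41530098 -0.04291236  0.11      ] 0.209292622294086 -7.084112919167482
o [ 0.51876942 -0.05805167] ey [ 0.99155423 -0.12969274] -7.451837511339437
wing [ 0.022  -0.0013]
wing2 [0.015 0.009]
bolt [-0.1418  0.0019]
bolt2 [-0.144   0.0024]
h1 [-0.1822  0.0501]
h2 [-0.1844 -0.0515]
hs1 [-0.1849 -0.0468]
hs2 [-0.1842  0.0536]
plate1 [-0.1478  0.0914]
plate2 [-0.1466 -0.0923]
whitemark [ 0.0425 -0.0029]
red [0.0012 0.0034]
panel [-0.1295  0.0726]
panel [-0.0211  0.0744]
panel [-0.0247 -0.0565]
panel [-0.1304 -0.0545]
panel [-0.0288  0.0773]
panel [-0.1324  0.0775]
panel [-0.1308 -0.0487]
panel [-0.0283 -0.0535]
mid [-0.0263  0.0805]
mid [-0.135   0.0798]
reel [0.4714517  0.38584183 0.042     ]
mug [0.36703729 0.4390709  0.09      ]
```

```bash
python3 -m pendant '[{"jaw":0,"linear":[0,0,-1.6],"twist":-6.86},{"jaw":0,"linear":[0,0,-1.6],"twist":-6.86},{"jaw":0,"linear":[0,0,-1.6],"twist":-6.86},{"jaw":0,"linear":[0,0,-1.6],"twist":-6.86},{"jaw":0,"linear":[0,0,-1.6],"twist":-6.86},{"jaw":0,"linear":[0,0,-1.6],"twist":-6.86},{"jaw":0,"linear":[0,0,-1.6],"twist":-6.86},{"jaw":0,"linear":[0,0,-1.6],"twist":-6.86},{"jaw":0,"linear":[0,0,-1.6],"twist":-6.86},{"jaw":0,"linear":[0,0,-1.6],"twist":-6.86}]' 20
python3 -m pendant '[{"jaw":0,"linear":[3.35,2.07,0],"twist":0},{"jaw":0,"linear":[3.35,2.07,0],"twist":0},{"jaw":0,"linear":[3.35,2.07,0],"twist":0},{"jaw":0,"linear":[3.35,2.07,0],"twist":0},{"jaw":0,"linear":[3.35,2.07,0],"twist":0},{"jaw":0,"linear":[3.35,2.07,0],"twist":0},{"jaw":0,"linear":[3.35,2.07,0],"twist":0},{"jaw":0,"linear":[3.35,2.07,0],"twist":0},{"jaw":0,"linear":[3.35,2.07,0],"twist":0},{"jaw":0,"linear":[3.35,2.07,0],"twist":0}]'
cat >> h.py <<'E'
o=np.array([0.5188,-0.0581]);YAW=-7.4
def ext(p):
    a=np.radians(YAW);ey=np.array([np.cos(a),np.sin(a)]);ex=np.array([ey[1],-ey[0]]);d=np.asarray(p)[:2]-o
    return np.round([d@ex*1e3,d@ey*1e3,p[2]*1e3],1)
def st():
    s=robot.get_obs(); from scipy.spatial.transform import Rotation as R
    m=R.from_quat(s['tool_rot']).as_matrix()
    print('t',round(s['time'],2),'ext mm',ext(s['position']),'tooly deg',np.degrees(np.arctan2(m[1,1],m[0,1])).round(2),'F',ext(np.r_[o+s['ft_force'][:2],s['ft_force'][2]])/1e3,'q',s['q'].round(2),'w',s['grip_width'].round(4),s['grip_force'])
E
python3 -c "from h import *;st()"
```

```text
time: 0.93
position: [0.1509, -0.6061, 0.3997]
tool_rot: [0.749, 0.662, 0.0, -0.001]
ft_force: [-0.0, 0.3, -0.3]
grip_width: 0.0284
grip_force: 0.0
time: 1.77
position: [0.4001, -0.2992, 0.3993]
tool_rot: [0.752, 0.66, 0.0, -0.0]
ft_force: [1.3, -0.4, 0.0]
grip_width: 0.0009
grip_force: 0.0Traceback (most recent call last):
  File "<string>", line 1, in <module>
    from h import *;st()
                    ~~^^
  File "h.py", line 18, in st
    print('t',round(s['time'],2),'ext mm',ext(s['position']),'tooly deg',np.degrees(np.arctan2(m[1,1],m[0,1])).round(2),'F',ext(np.r_[o+s['ft_force'][:2],s['ft_force'][2]])/1e3,'q',s['q'].round(2),'w',s['grip_width'].round(4),s['grip_force'])
                                                                                                                                                                                                         ^^^^^^^^^^^^^^^^^^^^^
AttributeError: 'float' object has no attribute 'round'
```

```bash
sed -i "s/s\['grip_width'\].round(4)/round(s['grip_width'],4)/" h.py
python3 -m pendant '[{"jaw":0,"linear":[3.35,2.07,0],"twist":0},{"jaw":0,"linear":[3.35,2.07,0],"twist":0},{"jaw":0,"linear":[3.35,2.07,0],"twist":0},{"jaw":0,"linear":[3.35,2.07,0],"twist":0},{"jaw":0,"linear":[3.35,2.07,0],"twist":0},{"jaw":0,"linear":[3.35,2.07,0],"twist":0},{"jaw":0,"linear":[3.35,2.07,0],"twist":0},{"jaw":0,"linear":[3.35,2.07,0],"twist":0},{"jaw":0,"linear":[3.35,2.07,0],"twist":0},{"jaw":0,"linear":[3.35,2.07,0],"twist":0},{"jaw":0,"linear":[0,0,0],"twist":0},{"jaw":0,"linear":[0,0,0],"twist":0}]'
python3 -c "from h import *;st()"
```

```text
time: 2.77
position: [0.6485, 0.0062, 0.3981]
tool_rot: [0.75, 0.661, -0.001, -0.001]
ft_force: [0.3, 0.1, -0.6]
grip_width: 0.0006
grip_force: 0.0
t 2.77 ext mm [-80.5 120.3 398.1] tooly deg -7.22 F [-0.0849  0.2482 -0.6191] q [-0.16  0.44  1.15 -0.    1.56 -0.04] w 0.0006 0.0
```

```bash

python3 -m pendant '[{"jaw":0,"linear":[-0.2,0,3.5],"twist":0},{"jaw":0,"linear":[0,0,3.5],"twist":0},{"jaw":0,"linear":[0,0,3.5],"twist":0},{"jaw":0,"linear":[0,0,3.5],"twist":0},{"jaw":0,"linear":[0,0,3.5],"twist":0},{"jaw":0,"linear":[0,0,3.5],"twist":0},{"jaw":0,"linear":[0,0,3.5],"twist":0},{"jaw":0,"linear":[0,0,3.5],"twist":0},{"jaw":0,"linear":[0,0,3.5],"twist":0},{"jaw":0,"linear":[0,0,3.0],"twist":0},{"jaw":0,"linear":[0,0,1.0],"twist":0},{"jaw":0,"linear":[0,0,0.1],"twist":0}]'
python3 -m pendant '[{"jaw":0,"linear":[0,-0.5,0],"twist":0},{"jaw":0,"linear":[0,-0.5,0],"twist":0},{"jaw":0,"linear":[0,-0.5,0],"twist":0},{"jaw":0,"linear":[0,-0.5,0],"twist":0},{"jaw":0,"linear":[0,-0.4,0],"twist":0},{"jaw":0,"linear":[0,-0.4,0],"twist":0},{"jaw":0,"linear":[0,-0.4,0],"twist":0},{"jaw":0,"linear":[0,0,0],"twist":0},{"jaw":0,"linear":[0,0,0],"twist":0}]'
python3 - <<'E'
from h import *
st()
c=snap('scene','s1'); cv2.imwrite('pics/s1c.png',cv2.resize(c['color'][165:285,170:310],(700,600),interpolation=2))
E
```

```text
time: 3.77
position: [0.645, 0.0014, 0.0409]
tool_rot: [0.752, 0.659, -0.002, -0.003]
ft_force: [-0.1, 0.1, -0.3]
grip_width: 0.0005
grip_force: 0.0
time: 4.52
position: [0.6159, 0.0066, 0.0437]
tool_rot: [0.751, 0.66, -0.0, -0.0]
ft_force: [-0.1, -0.5, 0.4]
grip_width: 0.0002
grip_force: 0.0
t 4.52 ext mm [-76.6  88.   43.7] tooly deg -7.42 F [ 0.5176 -0.0698  0.3789] q [-0.17  0.78  1.59 -0.    0.77 -0.04] w 0.0002 0.0
```

View pics/s1c.png

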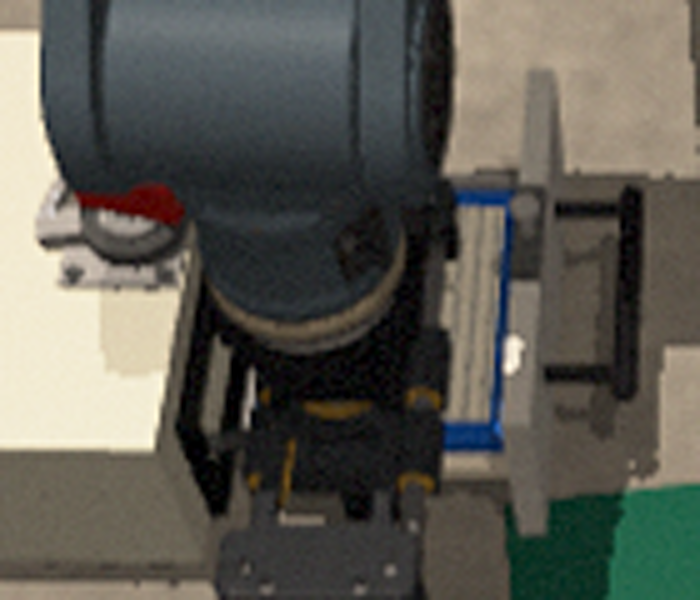

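The gripper sits between plate and housing, by the blue panel's near edge (crop ~ (470,440)); hardly any contact force yet. I push on in small steps.

```bash

python3 -m pendant '[{"jaw":0,"linear":[0.1,-0.2,0.1],"twist":0},{"jaw":0,"linear":[0,-0.2,0],"twist":0},{"jaw":0,"linear":[0,-0.2,0],"twist":0},{"jaw":0,"linear":[0,0,0],"twist":0}]'
python3 -c "from h import *;st()"
python3 -m pendant '[{"jaw":0,"linear":[0,-0.1,0],"twist":0},{"jaw":0,"linear":[0,-0.1,0],"twist":0},{"jaw":0,"linear":[0,-0.1,0],"twist":0},{"jaw":0,"linear":[0,0,0],"twist":0}]'
python3 -c "from h import *;st()"
```

```text
time: 4.9
position: [0.6102, 0.0083, 0.0425]
tool_rot: [0.751, 0.66, 0.0, 0.0]
ft_force: [1.5, 1.1, -0.1]
grip_width: 0.0003
grip_force: 0.6
t 4.9 ext mm [-77.6  82.1  42.5] tooly deg -7.43 F [-1.2895  1.355  -0.064 ] q [-0.17  0.78  1.6  -0.    0.76 -0.04] w 0.0003 0.5758351132294592
time: 5.23
position: [0.6072, 0.0087, 0.0425]
tool_rot: [0.751, 0.66, 0.0, 0.0]
ft_force: [2.6, 0.5, -0.3]
grip_width: 0.0003
grip_force: 0.8
t 5.23 ext mm [-77.6  79.1  42.5] tooly deg -7.43 F [-0.8756  2.549  -0.2917] q [-0.17  0.77  1.61 -0.    0.76 -0.04] w 0.0003 0.8065524760240805
```

```bash

python3 -m pendant '[{"jaw":0,"linear":[0,-0.1,0],"twist":0},{"jaw":0,"linear":[0,-0.1,0],"twist":0},{"jaw":0,"linear":[0,-0.1,0],"twist":0},{"jaw":0,"linear":[0,0,0],"twist":0}]'
python3 -c "from h import *;st()"
```

```text
time: 5.57
position: [0.6052, 0.0089, 0.0428]
tool_rot: [0.751, 0.66, 0.001, 0.001]
ft_force: [2.6, 0.9, -0.3]
grip_width: 0.0005
grip_force: 1.7
t 5.57 ext mm [-77.6  77.1  42.8] tooly deg -7.44 F [-1.2748  2.4891 -0.3448] q [-0.17  0.77  1.62  0.    0.75 -0.04] w 0.0005 1.734936953871511
```

```bash

python3 -m pendant '[{"jaw":0,"linear":[0,-0.1,0],"twist":0},{"jaw":0,"linear":[0,-0.1,0],"twist":0},{"jaw":0,"linear":[0,0,0],"twist":0}]'
python3 -c "from h import *;st()"
```

```text
time: 5.82
position: [0.6052, 0.0089, 0.0434]
tool_rot: [0.752, 0.66, 0.002, 0.002]
ft_force: [6.7, -0.2, -0.4]
grip_width: 0.0007
grip_force: 3.1
t 5.82 ext mm [-77.5  77.   43.4] tooly deg -7.45 F [-0.6636  6.6905 -0.3672] q [-0.17  0.77  1.62  0.    0.74 -0.04] w 0.0007 3.0525071010924876
```

```bash

python3 -m pendant '[{"jaw":0,"linear":[0,-0.2,0],"twist":0},{"jaw":0,"linear":[0,0,0],"twist":0},{"jaw":0,"linear":[0,0,0],"twist":0}]'
python3 -c "from h import *;st()"
python3 -m pendant '[{"jaw":0,"linear":[0,0.7,0],"twist":0},{"jaw":0,"linear":[0,0.7,0],"twist":0},{"jaw":0,"linear":[1.4,0,0],"twist":0},{"jaw":0,"linear":[0,0,0],"twist":0},{"jaw":0,"linear":[0,-0.4,0],"twist":0},{"jaw":0,"linear":[0,-0.4,0],"twist":0},{"jaw":0,"linear":[0,-0.3,0],"twist":0},{"jaw":0,"linear":[0,-0.2,0],"twist":0},{"jaw":0,"linear":[0,0,0],"twist":0}]'
python3 -c "from h import *;st()"
```

```text
time: 6.07
position: [0.6051, 0.0089, 0.0439]
tool_rot: [0.752, 0.66, 0.004, 0.004]
ft_force: [9.3, 0.4, -0.5]
grip_width: 0.0007
grip_force: 4.2
t 6.07 ext mm [-77.5  77.   43.9] tooly deg -7.46 F [-1.5795  9.166  -0.464 ] q [-0.17  0.77  1.62  0.    0.74 -0.04] w 0.0007 4.170944698853418
time: 6.82
position: [0.6072, 0.0231, 0.0439]
tool_rot: [0.752, 0.659, 0.004, 0.004]
ft_force: [7.1, 2.0, 0.5]
grip_width: 0.0005
grip_force: 3.3
t 6.82 ext mm [-91.9  77.2  43.9] tooly deg -7.49 F [-2.935   6.8127  0.4954] q [-0.15  0.77  1.62  0.    0.74 -0.02] w 0.0005 3.287728358991444
```

```bash

python3 -m pendant '[{"jaw":0,"linear":[0,0.6,0],"twist":0},{"jaw":0,"linear":[0,0.5,0],"twist":0},{"jaw":0,"linear":[-1.7,0,0],"twist":0},{"jaw":0,"linear":[-1.7,0,0],"twist":0},{"jaw":0,"linear":[0,0,0],"twist":0},{"jaw":0,"linear":[0,-0.4,0],"twist":0},{"jaw":0,"linear":[0,-0.3,0],"twist":0},{"jaw":0,"linear":[0,-0.2,0],"twist":0},{"jaw":0,"linear":[0,-0.2,0],"twist":0},{"jaw":0,"linear":[0,0,0],"twist":0}]'
python3 -c "from h import *;st()"
python3 -m pendant '[{"jaw":0,"linear":[0,0.6,0],"twist":0},{"jaw":0,"linear":[0,2,0],"twist":0},{"jaw":0,"linear":[2,2,0],"twist":0},{"jaw":0,"linear":[0,0,-4],"twist":0},{"jaw":0,"linear":[0,0,-4],"twist":0},{"jaw":0,"linear":[0,0,-4],"twist":0},{"jaw":0,"linear":[0,0,-4],"twist":0},{"jaw":0,"linear":[4,0,0],"twist":0},{"jaw":0,"linear":[4,0,0],"twist":0},{"jaw":0,"linear":[4,0,0],"twist":0},{"jaw":0,"linear":[4,0,0],"twist":0},{"jaw":0,"linear":[4,0,0],"twist":0}]'
python3 - <<'E'
from h import *
st()
s=snap('scene','s2')['color'];t=snap('top','t2')['color']
cv2.imwrite('pics/c2.png',np.vstack([cv2.resize(s[175:285,205:305],(600,300*0+300),interpolation=2) if 0 else cv2.resize(s[195:270,205:305],(400,300),interpolation=2),cv2.resize(t[160:235,330:430],(400,300),interpolation=2)]))
E
```

```text
time: 7.65
position: [0.6026, -0.0107, 0.0438]
tool_rot: [0.751, 0.66, 0.003, 0.004]
ft_force: [6.3, -2.9, 0.2]
grip_width: 0.0004
grip_force: 3.1
t 7.65 ext mm [-57.8  77.   43.8] tooly deg -7.39 F [2.1148 6.6043 0.233 ] q [-0.2   0.77  1.63 -0.    0.74 -0.07] w 0.0004 3.055976713076234
time: 8.65
position: [0.6711, 0.2043, 0.2021]
tool_rot: [0.751, 0.66, -0.001, -0.001]
ft_force: [-0.7, -0.5, 0.6]
grip_width: 0.0007
grip_force: 0.0
t 8.65 ext mm [-279.8  117.2  202.1] tooly deg -7.4 F [ 0.5964 -0.6235  0.5724] q [0.14 0.67 1.25 0.   1.22 0.27] w 0.0007 0.0
```

View pics/c2.png

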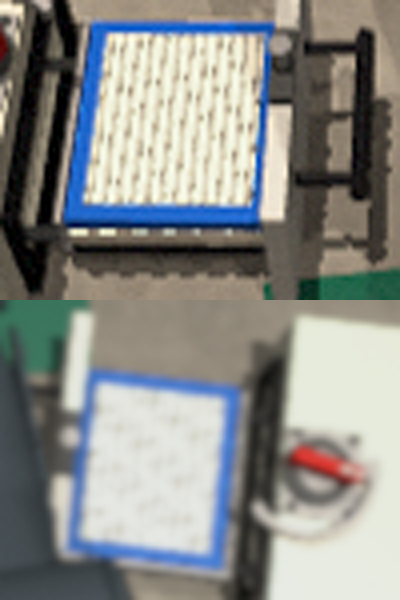

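Panels are stacked and square: blue edge straight along the tray (upper crop (65–260,220)), white frame barely visible beneath. Now the handle.

```bash

python3 -m pendant '[{"jaw":0,"linear":[0,-3.9,0],"twist":0},{"jaw":0,"linear":[0,-3.9,0],"twist":0},{"jaw":0,"linear":[0,-3.9,0],"twist":0},{"jaw":0,"linear":[0,0,4],"twist":0},{"jaw":0,"linear":[0,0,4],"twist":0},{"jaw":0,"linear":[0,0,4],"twist":0},{"jaw":0,"linear":[0,0,1],"twist":0},{"jaw":0,"linear":[-3,0,0],"twist":0},{"jaw":0,"linear":[-3,0,0],"twist":0},{"jaw":0,"linear":[-1,0,0],"twist":0},{"jaw":0,"linear":[-0.5,0,0],"twist":0},{"jaw":0,"linear":[-0.5,0,0],"twist":0}]'
python3 -c "from h import *;st()"
```

```text
time: 9.75
position: [0.5466, 0.1379, 0.0733]
tool_rot: [0.752, 0.659, 0.001, -0.001]
ft_force: [0.3, 4.0, -1.6]
grip_width: 0.0006
grip_force: 1.8
t 9.75 ext mm [-198.     2.3   73.3] tooly deg -7.55 F [-4.0042 -0.2382 -1.6134] q [0.05 0.69 1.72 0.   0.74 0.18] w 0.0006 1.7527995631098747
```

```bash

python3 -m pendant '[{"jaw":0,"linear":[-1,0,0.1],"twist":0},{"jaw":0,"linear":[-1,0,0],"twist":0},{"jaw":0,"linear":[-1,0,0],"twist":0},{"jaw":0,"linear":[-1,0,0],"twist":0},{"jaw":0,"linear":[-1,0,0],"twist":0},{"jaw":0,"linear":[-1,0,0],"twist":0},{"jaw":0,"linear":[-1,0,0],"twist":0},{"jaw":0,"linear":[-1,0,0],"twist":0},{"jaw":0,"linear":[-1,0,0],"twist":0},{"jaw":0,"linear":[-1,0,0],"twist":0},{"jaw":0,"linear":[-0.5,0,0],"twist":0},{"jaw":0,"linear":[0,0,0],"twist":0}]'
python3 -c "from h import *;st()"
```

```text
time: 10.75
position: [0.5326, 0.0316, 0.0713]
tool_rot: [0.752, 0.659, -0.001, 0.0]
ft_force: [0.6, -0.8, 0.6]
grip_width: 0.0003
grip_force: 0.0
t 10.75 ext mm [-90.7   2.1  71.3] tooly deg -7.49 F [0.7628 0.696  0.578 ] q [-0.15  0.67  1.79 -0.    0.68 -0.02] w 0.0003 0.0
```

```bash

python3 -m pendant '[{"jaw":0,"linear":[-0.5,0,0],"twist":0},{"jaw":0,"linear":[-0.4,0,0],"twist":0},{"jaw":0,"linear":[-0.4,0,0],"twist":0},{"jaw":0,"linear":[-0.3,0,0],"twist":0},{"jaw":0,"linear":[-0.3,0,0],"twist":0},{"jaw":0,"linear":[-0.2,0,0],"twist":0},{"jaw":0,"linear":[0,0,0],"twist":0},{"jaw":0,"linear":[0,0,0],"twist":0}]'
python3 -c "from h import *;st()"
```

```text
time: 11.42
position: [0.5299, 0.0126, 0.0714]
tool_rot: [0.751, 0.66, -0.0, -0.0]
ft_force: [0.6, 2.1, -1.4]
grip_width: 0.0006
grip_force: 1.1
t 11.42 ext mm [-71.5   1.9  71.4] tooly deg -7.42 F [-2.1399  0.2871 -1.3888] q [-0.19  0.66  1.8  -0.    0.68 -0.06] w 0.0006 1.102556325495243
```

```bash

python3 -m pendant '[{"jaw":0,"linear":[-0.2,0,0],"twist":0},{"jaw":0,"linear":[-0.2,0,0],"twist":0},{"jaw":0,"linear":[-0.2,0,0],"twist":0},{"jaw":0,"linear":[0,0,0],"twist":0},{"jaw":0,"linear":[0,0,0],"twist":0}]'
python3 -c "from h import *;st()"
```

```text
time: 11.83
position: [0.5294, 0.0089, 0.0714]
tool_rot: [0.752, 0.659, 0.001, -0.001]
ft_force: [2.9, 11.1, -1.5]
grip_width: 0.0008
grip_force: 5.6
t 11.83 ext mm [-67.8   1.9  71.4] tooly deg -7.52 F [-11.401    1.4769  -1.4595] q [-0.2   0.66  1.8   0.01  0.67 -0.07] w 0.0008 5.625278726220131
```

```bash

python3 -m pendant '[{"jaw":0,"linear":[-0.2,0,0],"twist":0},{"jaw":0,"linear":[0,0,0],"twist":0},{"jaw":0,"linear":[0,0,0],"twist":0},{"jaw":0,"linear":[1,0,0],"twist":0},{"jaw":0.5,"linear":[4,0,0],"twist":0},{"jaw":1,"linear":[4,0,0],"twist":0},{"jaw":1,"linear":[4,0,-1],"twist":0},{"jaw":1,"linear":[0,0,-4],"twist":0},{"jaw":1,"linear":[0,0,-4],"twist":0},{"jaw":1,"linear":[0,0,-4],"twist":0},{"jaw":1,"linear":[0,0,-2],"twist":0},{"jaw":1,"linear":[0,0,0],"twist":0}]'
python3 - <<'E'
from h import *
st()
s=snap('scene','s3')['color'];t=snap('top','t3')['color']
cv2.imwrite('pics/c3.png',np.vstack([cv2.resize(s[175:235,165:265],(500,300),interpolation=2),cv2.resize(t[165:225,365:465],(500,300),interpolation=2)]))
E
```

```text
time: 12.83
position: [0.5495, 0.1335, 0.2274]
tool_rot: [0.751, 0.66, 0.004, 0.005]
ft_force: [0.2, 0.6, -0.2]
grip_width: 0.046
grip_force: 0.0
t 12.83 ext mm [-194.     5.8  227.4] tooly deg -7.36 F [-0.6238  0.1175 -0.2219] q [ 0.04  0.46  1.61 -0.    1.07  0.17] w 0.046 0.0
```

View pics/c3.png

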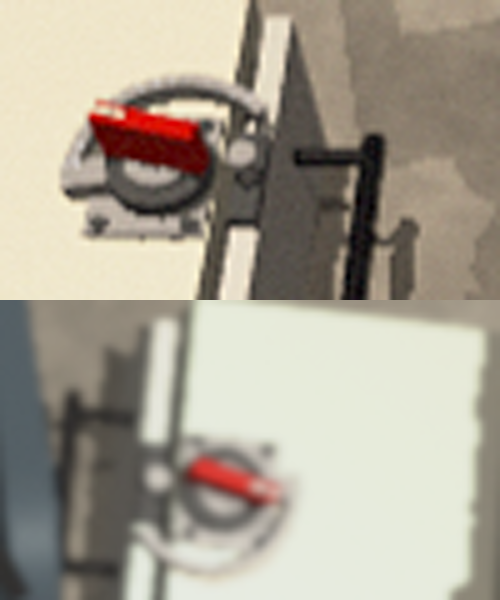

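```bash
python3 - <<'E'
from h import *
for n,a,b in [('t3',(365+190/5,165+166/5),(365+283/5,165+193/5)),('s3',(165+95/5,175+106/5),(165+207/5,175+130/5))]:
    p,q=P(n,*a,.154),P(n,*b,.154); print(n,ext(p),ext(q),ext((p+q)/2),(p+q)/2)
E
```

```text
t3 [ -1.4   4.1 154. ] [ 46.6  -4.  154. ] [ 22.6   0.  154. ] [ 0.5159137  -0.08050257  0.154     ]
s3 [ 40.5  -5.3 154. ] [ -7.    6.3 154. ] [ 16.7   0.5 154. ] [ 0.51714936 -0.0747752   0.154     ]
```

```bash

python3 -m pendant '[{"jaw":1,"linear":[-3.6,-0.1,0],"twist":0},{"jaw":1,"linear":[-3.6,-0.1,0],"twist":0},{"jaw":1,"linear":[-3.6,-0.1,0],"twist":0},{"jaw":1,"linear":[-3.6,-0.1,0],"twist":0},{"jaw":1,"linear":[-3.6,-0.1,0],"twist":0},{"jaw":1,"linear":[-3.6,0,0],"twist":0},{"jaw":1,"linear":[0,0,0],"twist":5.5},{"jaw":1,"linear":[0,0,0],"twist":5.5},{"jaw":1,"linear":[0,0,0],"twist":0}]'
python3 -c "from h import *;st()"
```

```text
time: 13.68
position: [0.5114, -0.0809, 0.2194]
tool_rot: [0.812, 0.583, -0.002, -0.002]
ft_force: [-0.8, -0.1, -0.5]
grip_width: 0.087
grip_force: 0.0
t 13.68 ext mm [ 23.6  -4.4 219.4] tooly deg -18.65 F [ 0.1597 -0.8186 -0.4612] q [-0.37  0.41  1.72 -0.    1.02 -0.05] w 0.087 0.0
```

```bash

python3 -m pendant '[{"jaw":1,"linear":[0,0.4,2.5],"twist":0},{"jaw":1,"linear":[0,0,2.5],"twist":0},{"jaw":1,"linear":[0,0,1.5],"twist":0},{"jaw":1,"linear":[0,0,0],"twist":0},{"jaw":1,"linear":[0,0,0],"twist":0}]'
python3 -c "from h import *;st()"
```

```text
time: 14.1
position: [0.5156, -0.0805, 0.155]
tool_rot: [0.811, 0.586, -0.001, -0.002]
ft_force: [-0.1, 0.3, 0.9]
grip_width: 0.0871
grip_force: 0.0
t 14.1 ext mm [ 22.6  -0.3 155. ] tooly deg -18.3 F [-0.3127 -0.1303  0.8696] q [-0.37  0.51  1.77 -0.    0.86 -0.05] w 0.0871 0.0
```

```bash

python3 -m pendant '[{"jaw":1,"linear":[0,0,0.4],"twist":0},{"jaw":0,"linear":[0,0,0],"twist":0},{"jaw":0,"linear":[0,0,0],"twist":0},{"jaw":0,"linear":[0,0,0],"twist":0},{"jaw":0,"linear":[0,0,0],"twist":0},{"jaw":0,"linear":[0,0,0],"twist":0},{"jaw":0,"linear":[0,0,0],"twist":0},{"jaw":0,"linear":[0,0,0],"twist":0},{"jaw":0,"linear":[0,0,0],"twist":0},{"jaw":0,"linear":[0,0,0],"twist":0}]' 50
python3 -c "from h import *;st()"
```

```text
time: 14.93
position: [0.5168, -0.0812, 0.1526]
tool_rot: [0.811, 0.585, 0.0, 0.0]
ft_force: [0.5, -0.3, 0.3]
grip_width: 0.0348
grip_force: 0.0
t 14.93 ext mm [ 23.2   1.  152.6] tooly deg -18.43 F [0.2222 0.536  0.3266] q [-0.37  0.52  1.77 -0.    0.85 -0.05] w 0.0348 0.0
```

```bash

python3 -m pendant '[{"jaw":0,"linear":[0,0,0.1],"twist":0},{"jaw":0,"linear":[0,0,0],"twist":0},{"jaw":0,"linear":[0,0,0],"twist":0},{"jaw":0,"linear":[0,0,0],"twist":0},{"jaw":0,"linear":[0,0,0],"twist":0},{"jaw":0,"linear":[0,0,0],"twist":0},{"jaw":0,"linear":[0,0,0],"twist":0},{"jaw":0,"linear":[0,0,0],"twist":0}]' 50
python3 -c "from h import *;st()"
```

```text
time: 15.6
position: [0.5167, -0.0811, 0.1515]
tool_rot: [0.811, 0.585, -0.0, -0.0]
ft_force: [-0.8, 0.1, -1.1]
grip_width: 0.0098
grip_force: 49.8
t 15.6 ext mm [ 23.1   0.9 151.5] tooly deg -18.43 F [ 0.0353 -0.805  -1.0927] q [-0.37  0.52  1.77 -0.    0.85 -0.05] w 0.0098 49.835177063941956
```

```bash

python3 -m pendant '[{"jaw":0,"linear":[0,0,0],"twist":5},{"jaw":0,"linear":[0,0,0],"twist":5},{"jaw":0,"linear":[0,0,0],"twist":5},{"jaw":0,"linear":[0,0,0],"twist":5},{"jaw":0,"linear":[0,0,0],"twist":5},{"jaw":0,"linear":[0,0,0],"twist":5},{"jaw":0,"linear":[0,0,0],"twist":5},{"jaw":0,"linear":[0,0,0],"twist":5},{"jaw":0,"linear":[0,0,0],"twist":5},{"jaw":0,"linear":[0,0,0],"twist":5}]'
python3 -c "from h import *;st();print(robot.get_obs()['moment'])"
```

```text
time: 16.43
position: [0.5154, -0.0799, 0.1514]
tool_rot: [0.983, 0.185, -0.001, -0.001]
ft_force: [-2.6, 3.7, 1.3]
grip_width: 0.0095
grip_force: 49.9
t 16.43 ext mm [ 22.1  -0.5 151.4] tooly deg -68.68 F [-3.2865 -3.0925  1.2642] q [-0.37  0.52  1.77  0.    0.85  0.83] w 0.0095 49.860137701034546
[0.52340103 0.28474525 0.04433202]
```

```bash

python3 -m pendant '[{"jaw":0,"linear":[0,0,0],"twist":5},{"jaw":0,"linear":[0,0,0],"twist":5},{"jaw":0,"linear":[0,0,0],"twist":5},{"jaw":0,"linear":[0,0,0],"twist":5},{"jaw":0,"linear":[0,0,0],"twist":5},{"jaw":0,"linear":[0,0,0],"twist":5},{"jaw":0,"linear":[0,0,0],"twist":5},{"jaw":0,"linear":[0,0,0],"twist":5},{"jaw":0,"linear":[0,0,0],"twist":0}]'
python3 -c "from h import *;st();print(robot.get_obs()['moment'])"
```

```text
time: 17.18
position: [0.5154, -0.0786, 0.1515]
tool_rot: [0.987, -0.162, -0.002, -0.002]
ft_force: [-1.8, 5.9, 2.6]
grip_width: 0.0096
grip_force: 49.8
t 17.18 ext mm [ 20.7  -0.7 151.5] tooly deg -108.67 F [-5.6006 -2.5545  2.614 ] q [-0.37  0.52  1.77  0.    0.85  1.53] w 0.0096 49.78466033935547
[ 1.20118947  0.17837003 -0.01261398]
```

```bash

python3 -m pendant '[{"jaw":1,"linear":[0,0,0],"twist":0},{"jaw":1,"linear":[0,0,0],"twist":0},{"jaw":1,"linear":[0,0,0],"twist":0},{"jaw":1,"linear":[0,0,-1],"twist":0},{"jaw":1,"linear":[0,0,-2],"twist":0},{"jaw":1,"linear":[0,0,-1],"twist":0},{"jaw":1,"linear":[0,0,0],"twist":-7},{"jaw":1,"linear":[0,0,0],"twist":-7},{"jaw":1,"linear":[0,0,0],"twist":-7},{"jaw":1,"linear":[0,0,0],"twist":-7},{"jaw":1,"linear":[0,0,0],"twist":-7},{"jaw":1,"linear":[0,0,0],"twist":-7}]'
python3 -m pendant '[{"jaw":1,"linear":[0,0,0],"twist":-7},{"jaw":1,"linear":[0,0,0],"twist":-7},{"jaw":1,"linear":[0,0,0],"twist":-7},{"jaw":1,"linear":[0,0,0],"twist":-7},{"jaw":1,"linear":[0,0,0],"twist":-7},{"jaw":1,"linear":[0,0,0],"twist":-7},{"jaw":1,"linear":[0,0,0],"twist":-7},{"jaw":1,"linear":[0,0,0],"twist":-7},{"jaw":1,"linear":[0,0,0],"twist":-7},{"jaw":1,"linear":[0,0,0],"twist":-7},{"jaw":1,"linear":[0,0,0],"twist":-7},{"jaw":1,"linear":[0,0,0],"twist":-7}]'
python3 -m pendant '[{"jaw":1,"linear":[0,0,0],"twist":-7},{"jaw":1,"linear":[0,0,0],"twist":-7},{"jaw":1,"linear":[0,0,0],"twist":-7},{"jaw":1,"linear":[0,0,0],"twist":-7},{"jaw":1,"linear":[0,0,0],"twist":-7},{"jaw":1,"linear":[0,0,0],"twist":-7},{"jaw":1,"linear":[0,0,0],"twist":-7},{"jaw":1,"linear":[0,0,0],"twist":-5},{"jaw":1,"linear":[0,0,0],"twist":0},{"jaw":1,"linear":[0,0,0],"twist":0}]'
python3 -c "from h import *;st();print(robot.get_obs()['moment'])"
```

```text
time: 18.18
position: [0.5173, -0.0816, 0.1924]
tool_rot: [0.978, 0.207, 0.001, 0.001]
ft_force: [-0.7, -0.1, 0.4]
grip_width: 0.0812
grip_force: 0.0
time: 19.18
position: [0.5173, -0.0816, 0.1924]
tool_rot: [0.588, 0.809, 0.0, 0.001]
ft_force: [-0.1, -0.2, 0.6]
grip_width: 0.087
grip_force: 0.0
time: 20.02
position: [0.5172, -0.0814, 0.1921]
tool_rot: [0.161, 0.987, -0.0, 0.001]
ft_force: [-0.7, 0.3, -0.4]
grip_width: 0.087
grip_force: 0.0
t 20.02 ext mm [ 23.4   1.4 192.1] tooly deg 71.42 F [-0.2503 -0.7805 -0.3793] q [-0.37  0.46  1.74 -0.    0.95 -1.62] w 0.087 0.0
[ 0.05048976 -0.14948848 -0.03426781]
```

```bash

python3 -m pendant '[{"jaw":1,"linear":[0.2,0.15,0],"twist":0},{"jaw":1,"linear":[0,0,2],"twist":0},{"jaw":1,"linear":[0,0,2],"twist":0},{"jaw":1,"linear":[0,0,0.1],"twist":0},{"jaw":0,"linear":[0,0,0],"twist":0},{"jaw":0,"linear":[0,0,0],"twist":0},{"jaw":0,"linear":[0,0,0],"twist":0},{"jaw":0,"linear":[0,0,0],"twist":0},{"jaw":0,"linear":[0,0,0],"twist":0},{"jaw":0,"linear":[0,0,0],"twist":0},{"jaw":0,"linear":[0,0,0],"twist":0},{"jaw":0,"linear":[0,0,0],"twist":0}]' 55
python3 -m pendant '[{"jaw":0,"linear":[0,0,0],"twist":0},{"jaw":0,"linear":[0,0,0],"twist":0},{"jaw":0,"linear":[0,0,0],"twist":0},{"jaw":0,"linear":[0,0,0],"twist":0},{"jaw":0,"linear":[0,0,0],"twist":0},{"jaw":0,"linear":[0,0,0],"twist":0}]' 55
python3 -c "from h import *;st();print(robot.get_obs()['moment'])"
```

```text
time: 21.02
position: [0.5155, -0.0791, 0.1508]
tool_rot: [0.16, 0.987, -0.0, 0.0]
ft_force: [0.7, 0.6, 0.0]
grip_width: 0.0418
grip_force: 0.0
time: 21.52
position: [0.5156, -0.0784, 0.1505]
tool_rot: [0.16, 0.987, 0.001, 0.0]
ft_force: [0.5, 2.6, -0.1]
grip_width: 0.0097
grip_force: 55.0
t 21.52 ext mm [ 20.6  -0.6 150.5] tooly deg 71.54 F [-2.6751  0.1386 -0.0752] q [-0.37  0.52  1.78  0.    0.84 -1.62] w 0.0097 54.98503267765045
[ 0.60565428 -0.28507515 -0.01805516]
```

```bash

python3 -m pendant '[{"jaw":0,"linear":[0,0,0],"twist":5},{"jaw":0,"linear":[0,0,0],"twist":5},{"jaw":0,"linear":[0,0,0],"twist":5},{"jaw":0,"linear":[0,0,0],"twist":5},{"jaw":0,"linear":[0,0,0],"twist":5},{"jaw":0,"linear":[0,0,0],"twist":5},{"jaw":0,"linear":[0,0,0],"twist":5},{"jaw":0,"linear":[0,0,0],"twist":5},{"jaw":0,"linear":[0,0,0],"twist":5},{"jaw":0,"linear":[0,0,0],"twist":5},{"jaw":0,"linear":[0,0,0],"twist":5},{"jaw":0,"linear":[0,0,0],"twist":5}]'
python3 -c "from h import *;st();print(robot.get_obs()['moment'])"
python3 -m pendant '[{"jaw":0,"linear":[0,0,0],"twist":4},{"jaw":0,"linear":[0,0,0],"twist":4},{"jaw":0,"linear":[0,0,0],"twist":4},{"jaw":0,"linear":[0,0,0],"twist":2},{"jaw":0,"linear":[0,0,0],"twist":0},{"jaw":0,"linear":[0,0,0],"twist":0}]'
python3 -c "from h import *;st();print(robot.get_obs()['moment'])"
```

```text
time: 22.52
position: [0.5168, -0.0773, 0.1506]
tool_rot: [0.633, 0.774, 0.002, 0.0]
ft_force: [4.8, 8.9, -1.7]
grip_width: 0.0095
grip_force: 55.6
t 22.52 ext mm [ 19.3   0.5 150.6] tooly deg 11.43 F [-9.4635  3.6118 -1.744 ] q [-0.36  0.52  1.78  0.    0.84 -0.57] w 0.0095 55.57866096496582
[ 1.53985266 -1.03196522  0.81646607]
time: 23.02
position: [0.5173, -0.0772, 0.1505]
tool_rot: [0.722, 0.692, 0.002, 0.0]
ft_force: [5.7, 7.0, -2.0]
grip_width: 0.0095
grip_force: 55.1
t 23.02 ext mm [ 19.2   1.  150.5] tooly deg -2.45 F [-7.6783  4.7218 -2.0063] q [-0.36  0.52  1.78  0.01  0.84 -0.33] w 0.0095 55.06856918334961
[ 1.40106858 -1.02384189  0.34715306]
```

```bash

python3 -m pendant '[{"jaw":0,"linear":[0,0,0],"twist":2},{"jaw":0,"linear":[0,0,0],"twist":2},{"jaw":0,"linear":[0,0,0],"twist":2},{"jaw":0,"linear":[0,0,0],"twist":0},{"jaw":0,"linear":[0,0,0],"twist":0}]'
python3 -c "from h import *;st();print(robot.get_obs()['moment'])"
python3 -m pendant '[{"jaw":0,"linear":[0,0,0],"twist":2},{"jaw":0,"linear":[0,0,0],"twist":2},{"jaw":0,"linear":[0,0,0],"twist":0},{"jaw":0,"linear":[0,0,0],"twist":0}]'
python3 -c "from h import *;st();print(robot.get_obs()['moment'])"
```

```text
time: 23.43
position: [0.5176, -0.0773, 0.1505]
tool_rot: [0.757, 0.653, 0.003, 0.001]
ft_force: [7.0, 8.0, -4.2]
grip_width: 0.0097
grip_force: 55.1
t 23.43 ext mm [ 19.2   1.2 150.5] tooly deg -8.44 F [-8.8221  5.9348 -4.1695] q [-0.36  0.52  1.77  0.01  0.84 -0.22] w 0.0097 55.102885365486145
[ 1.35590943 -1.10476506  0.36799489]
time: 23.77
position: [0.5175, -0.0773, 0.1506]
tool_rot: [0.778, 0.628, 0.002, 0.001]
ft_force: [6.0, 8.8, -2.0]
grip_width: 0.0102
grip_force: 57.3
t 23.77 ext mm [ 19.2   1.2 150.6] tooly deg -12.22 F [-9.4921  4.8525 -1.9554] q [-0.36  0.52  1.77  0.    0.84 -0.15] w 0.0102 57.321306247031316
[ 1.4835237  -1.10616188  1.12808045]
```

```bash

python3 -m pendant '[{"jaw":1,"linear":[0,0,0],"twist":0},{"jaw":1,"linear":[0,0,0],"twist":0},{"jaw":1,"linear":[0,0,0],"twist":0},{"jaw":1,"linear":[0,0,0],"twist":0},{"jaw":1,"linear":[0,0,-2],"twist":0},{"jaw":1,"linear":[0,0,-4],"twist":0},{"jaw":1,"linear":[0,0,-4],"twist":0},{"jaw":1,"linear":[4,0,0],"twist":0},{"jaw":1,"linear":[4,0,0],"twist":0},{"jaw":1,"linear":[4,0,0],"twist":0},{"jaw":1,"linear":[4,0,0],"twist":0},{"jaw":1,"linear":[4,0,0],"twist":0}]'
python3 - <<'E'
from h import *
st()
s=snap('scene','s4')['color'];t=snap('top','t4')['color']
cv2.imwrite('pics/c4.png',np.vstack([cv2.resize(s[175:235,165:265],(500,300),interpolation=2),cv2.resize(t[165:225,365:465],(500,300),interpolation=2)]))
E
```

```text
time: 24.77
position: [0.5584, 0.1173, 0.2508]
tool_rot: [0.78, 0.626, -0.0, 0.0]
ft_force: [0.2, -0.3, 0.5]
grip_width: 0.0813
grip_force: 0.0
t 24.77 ext mm [-179.1   16.6  250.8] tooly deg -12.5 F [0.222  0.2669 0.4673] q [ 0.01  0.44  1.56 -0.    1.14  0.23] w 0.0813 0.0
```

View pics/c4.png

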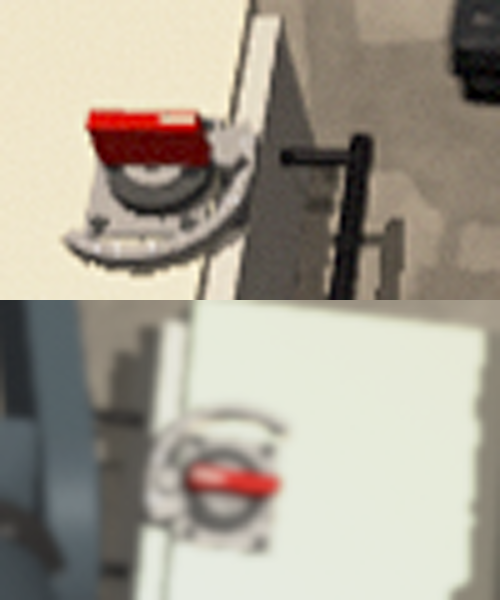

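The hook is round the bolt (lower crop (160,490)), the white mark faces the front, and the plate is against the housing, so I hand the job in.

```bash
python3 -c "from h import *;print(robot.hand_in())"
```

```text
the job is handed in; nothing more can be done
None
```

The job is handed in at about 25 s: all three panels were tapped flush, the drawer pushed in, and the cam turned to its stop with its hook around the bolt, as the last pictures and forces showed; no verdict came back.

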